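# Reset the kiln's lid interlock and switch it back on

### The job

The kiln's lid interlock has tripped: on the kiln's control console, press the two white reset keys down together, one fingertip on each, and keep both fully down for at least three seconds so that the interlock lets go. Let both keys come back up, then push the raised far half of the green rocker switch fully down so that the kiln stays switched on, and draw clear. Only touch and press: leave the red stop button unpressed, and do not lift, shift or knock over any of the pots and tools standing around.

Things in the scene. Friction and masses are not known exactly. Their poses are not given: they have to be found in the camera images.
- console: kiln control console, light grey sloping box 200 deep (x), 320 wide (y), fixed. Origin: centre of its underside; x away from the operator, y to the left, z up. The dark panel rises along +x at 14 deg (0.244 rad) from 50 mm high at x = -100 mm to 86 mm at x = 45 mm, then a flat ledge to x = 100 mm. On the panel, left to right: red stop button, two white reset keys, green rocker; readout and lamps (12 mm proud) above
- key_left_top (a point): left reset key: white round push key 28 mm across in a steel collar 37 mm across. Point: centre of its top face, 18 mm off the panel and 10 mm above the collar. z: the panel's normal, outwards; y: to the operator's left; x: up the slope. The key moves along -z
- key_right_top (a point): right reset key, the same as the left one, 60 mm to its right (centre to centre, along the panel's y). Point: centre of its top face; axes as for the left key
- key_left (a joint): travel of the left reset key: 0 up, 0.006 m fully down. Spring key: starts to move at 1.5 N, bottoms at 5 N, springs back when let go. It counts as down beyond 0.0045
- key_right (a joint): travel of the right reset key, the same as the left
- rocker_on (a point): raised (on) half of the green rocker switch, the half farther from the operator, marked with a white bar. Point: on its upper face, 18 mm from the pivot line; moves with it. With the rocker at 0, z is the panel's normal and x runs up the slope, and this half is tilted 0.36 rad up from the panel. The rocker is 24 mm wide (y), two halves of 27 mm each (x) in a shallow V
- rocker_pivot (a point): fixed point on the rocker's pivot line at its upper surface, 16 mm off the panel. Axes as the console's (z straight up). The frame around the rocker stands 6 mm off the panel
- rocker (a joint): angle of the rocker: near 0 off (far half raised about 9 mm at its end), 0.36 rad on (far half level with the panel, 16 mm off it; near half raised). It needs about 2.5 N pressed down 18 mm from the pivot and stays where it is left; on counts from 0.28
- stop_button_top (a point): red mushroom stop button 40 mm across on a yellow disc, at the left end of the panel, 66 mm left of the left reset key. Point: centre of its top, 30 mm off the panel. Not to be pressed
- stop_button (a joint): travel of the stop button: 0 up, 0.005 m down; leave it up
- mug: bystander: teal mug 82 mm across, 100 mm tall, handle to its +y, standing left of the console. Origin: centre of its underside
- jar: bystander: blue glaze jar 62 mm across, 85 mm tall, white lid. Origin: centre of its underside
- cup: bystander: pinkish bisque cup 72 mm across, 80 mm tall. Origin: centre of its underside
- post: bystander: cream kiln post 40 mm across, 90 mm tall. Origin: centre of its underside
- brush: bystander: brush 180 mm long, lying in front of the console. Origin: underside of it, near its middle; it lies along its x
- cone_pack: bystander: three little pyrometric cones in a clay strip 24 x 80 mm, 60 mm tall, standing on the console's rear ledge. Origin: centre of its underside
- bowl: bystander: teal bowl 170 mm across, 75 mm tall, far to the left. Origin: centre of its underside
- vase: bystander: brown vase 92 mm across, 125 mm tall, far to the right. Origin: centre of its underside

How it is judged:
By the outcome, as a careful person would: the job done as asked, in the order asked, and still so for the second after the job is handed in, with the robot touching nothing.
It also fails if it takes over 45 s, if anything falls off the work surface, if the arm or the gripper's body presses on something with over 40 N, if the wrist force passes 120 N, or if a joint passes its speed limit or range.

### The arm

A 7-joint arm with a two-finger parallel gripper is mounted at the origin on the work surface. World frame = base frame: x ahead of the robot, y to its left, z up, the work surface at z = 0. Lengths are in m, angles in rad, forces in N, time in s.
With the tool pointing down it reaches from about 0.35 to 0.9 m from the base axis. Payload 19.9 kg.
Tool frame: the origin (TCP) lies between the finger pads; the fingertips stand 17 mm ahead of it and the grasp point (between the pads) lies 2 mm behind it; y points along the fingers, x is the direction in which the jaws open and shut, and the axes are right-handed (so a half turn about y gives the same grasp; the last joint's range is limited). The gripper opens to 94 mm and grips with 3 to 60 N. Pads are 16 mm wide; open, the fingers measure 119 mm over their backs; the gripper's body (75 mm by 177 mm) begins 78 mm behind the grasp point.
Start: joints at [1.19, 0.417, -0.01, 1.614, 0.005, 1.111, -0.053], TCP at [0.208, -0.589, 0.222] pointing down, gripper open.
Joint ranges: [-2.81, 2.81], [-0.39, 2.02], [-1.27, 1.25], [0.06, 2.57], [-1.19, 4.33], [0.19, 2], [-2.82, 2.82]. Speed limits (rad/s): [1.89, 1.89, 2.39, 2.39, 3.01, 3.01, 3.01].

### API

Orientations are given as a unit quaternion [x, y, z, w].
In Python, from workcell import env, camera, workorder gives the robot as it stands.
- The arm moves only by the tool play_rows, never from a script. Its argument "targets" is a list of rows, each a list of 7 numbers: the turn, a rotation vector about the tool's x, y, z in rad, then the shift along the tool's x, y, z in mm, then the closure, from 0 (fully open) to 1 (shut). In form: [[rx, ry, rz, tx, ty, tz, fingers], ...]. A call has 1 to 10 rows; each row is the pose to reach, as a shift and turn from the pose commanded when the call began, along the tool's axes at that moment; what a row does not reach only later rows make up. A row lasts 1/10 s, in which the tool goes at most 50 mm and 8.59 degrees, less where a joint would pass 70% of its speed; a pose out of reach is approached as far as the arm can. A call with a gripper value outside its range is refused whole. The fingers move at their own pace and stop on an object; the grip force is fixed at half the most. Time passes only in rows, so rows that repeat a pose let the fingers close. It gives the time, the measured TCP pose, the force and the opening at its end, in the units of the state.
- env.read_state(): the state, without advancing time (a new reading comes with each control period).
- camera(name): name is "scene" or "top"; returns a dict with "color" (400x640x3 uint8, blue, green, red), "fx", "fy", "cx", "cy" (pixels), "dist_coeffs" ([k1, k2, p1, p2, k3] as OpenCV has them; the pictures are not rectified), "pose" (4x4, takes a point from camera to world coordinates). Camera axes: x right, y up, looking along -z (the intrinsics and any distortion apply to the point x, -y, -z); pixel columns grow to the right and rows downward; lengths in m; the calibration is good to about 2 mm. A picture is of the moment at which its call begins. There is no depth.
- workorder.close_job(): hands the job in, once; it reports no verdict.
The state is a dict: "t": time; "q": joint angles; "dq": joint speeds; "joint_efforts": joint torques, N m; "ee_pos": TCP position; "tcp_rot": TCP orientation; "ft_force": force on the tool from outside, world axes, zero at the start; "ft_torque": the same for the moment, N m; "grip_width": finger opening in m.
Only numpy, scipy, OpenCV 4.12 (cv2) and the standard library are available. Lean on these libraries where they do the work, as an engineer would, in place of code of your own. Each camera call takes 0.05 s, during which the arm holds its last target. There are 200 camera calls.

## Working session

There is one attempt and no reset: what is moved stays moved. The work goes in short steps, Python scripts to look and compute and a tool call to move; the robot and the scene stay as the last step left them, time stands still between calls to the robot, and variables do not carry over. Pictures are saved under pics/ and viewed, about 8 in all and at most 12, crops included, and the job is handed in when it is done.

Besides the shell and the picture viewer there is one more tool, called after "Request:" by a JSON object that holds its "name" and its "arguments". play_rows: Moves the arm, as the interface text tells. Its arguments: {"type":"object","properties":{"targets":{"type":"array"}},"required":["targets"]}

```bash
mkdir -p pics; python3 - <<'E'
from workcell import env,camera
import cv2,numpy as np
print(env.read_state())
for n in("scene","top"):
    c=camera(n); cv2.imwrite(f"pics/{n}0.png",c["color"])
    print(n,c["fx"],c["fy"],c["cx"],c["cy"],c["dist_coeffs"]);print(np.round(c["pose"],4))
E
```

```text
{'t': 0.0, 'q': array([ 1.1904669 ,  0.41798332, -0.01027201,  1.61416995,  0.00468465,
        1.11068172, -0.05298954]), 'dq': array([-0.00099452,  0.00098776,  0.0001191 ,  0.00038797,  0.00104733,
        0.00100715,  0.00091439]), 'joint_efforts': array([ 9.89512700e-04, -8.51235366e+01,  6.39342517e-01, -4.25979638e+01,
       -4.88772593e-02,  1.88028335e-02,  6.22560128e-05]), 'ee_pos': array([ 0.20759867, -0.58914171,  0.22182135]), 'tcp_rot': array([-0.57691874,  0.40891284, -0.40817466,  0.57736341]), 'ft_force': array([ 0.06750365, -0.08579788,  0.0138315 ]), 'ft_torque': array([-0.05255379,  0.03507244,  0.04936757]), 'grip_width': 0.09426557135548132}
scene 466.3440067544128 466.3440067544128 313.26895296081517 198.3816294998356 [0.01028065 0.         0.         0.         0.        ]
[[ 0.4751 -0.6491  0.594   1.4414]
 [ 0.8797  0.3634 -0.3065 -0.4569]
 [-0.0169  0.6682  0.7438  1.1735]
 [ 0.      0.      0.      1.    ]]
top 393.1521460515403 393.1521460515403 324.42525669248283 194.29740214922154 [0.00285624 0.         0.         0.         0.        ]
[[ 2.7000e-02  9.8950e-01 -1.4170e-01  3.9760e-01]
 [-9.9950e-01  2.8900e-02  1.1500e-02  5.0000e-04]
 [ 1.5500e-02  1.4130e-01  9.8980e-01  1.2972e+00]
 [ 0.0000e+00  0.0000e+00  0.0000e+00  1.0000e+00]]
```

View pics/top0.png

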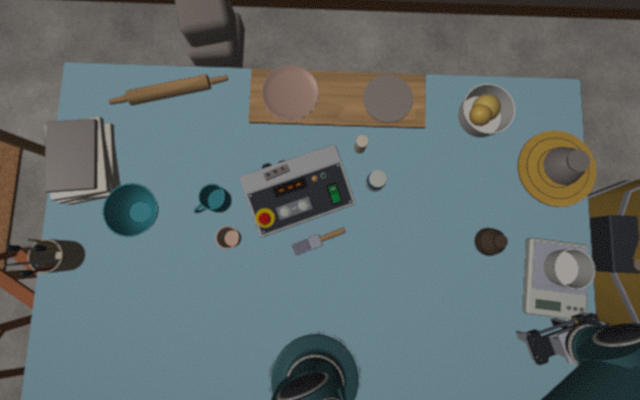

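View pics/scene0.png

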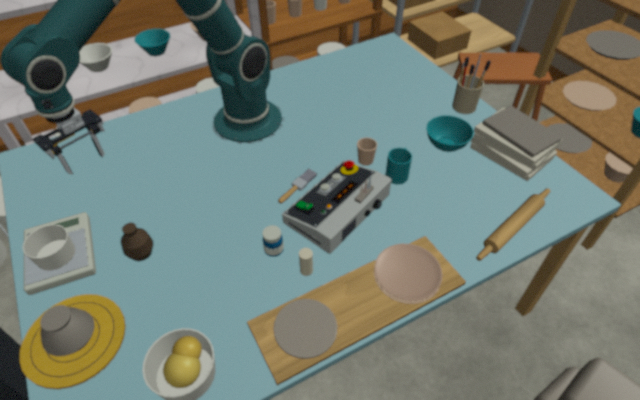

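Top view: console around px (298,190), turned ~+18°; keys ~(295,208), stop (265,218), rocker (334,193). Scene view: console around (338,200). Now zoomed crops.

```bash
python3 - <<'E'
import cv2,numpy as np
a=cv2.imread("pics/top0.png")[140:245,230:365]; b=cv2.imread("pics/scene0.png")[145:260,270:405]
a=cv2.resize(a,None,fx=5.8,fy=5.8,interpolation=cv2.INTER_CUBIC)[:600];b=cv2.resize(b,None,fx=5.2,fy=5.2,interpolation=cv2.INTER_CUBIC)
cv2.imwrite("pics/topz.png",a);cv2.imwrite("pics/scenez.png",b)
E
```

```text
(no output)
```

View pics/topz.png

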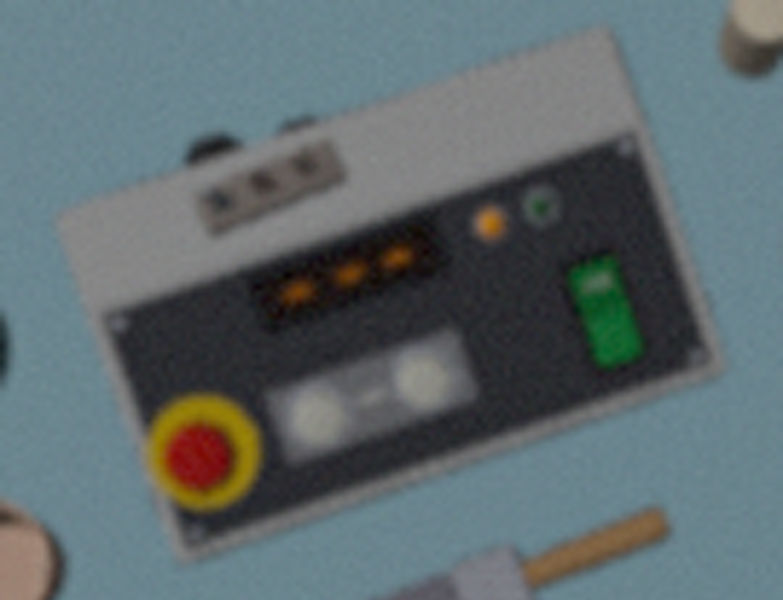

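View pics/scenez.png

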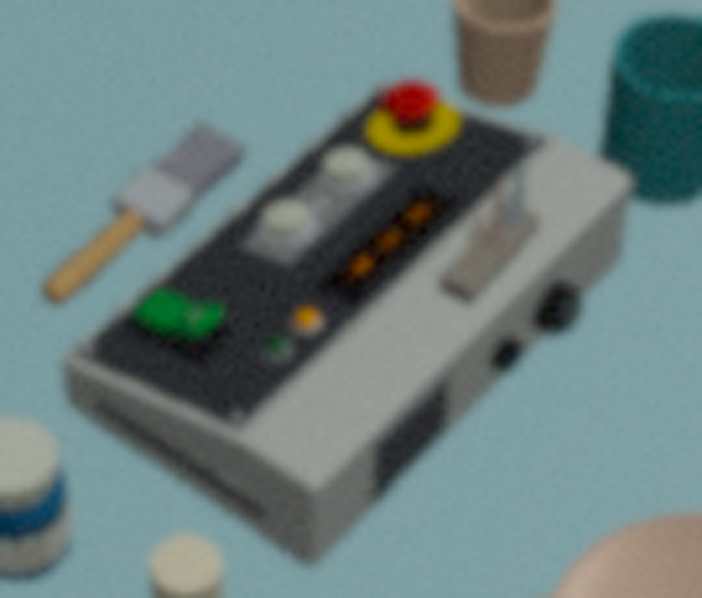

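Top zoom: keys at (317,417),(422,380), stop (198,455), rocker centre (605,312), ledge corners (60,215),(607,28), front corners (188,558),(718,370). Scene zoom: keys (345,162),(287,217), stop (412,100), rocker bar (205,313), cones on the ledge at (490,235).

```bash
cat >h.py <<'E'
import cv2,numpy as np
from scipy.spatial.transform import Rotation as R
def ray(c,u,v):
    K=np.array([[c["fx"],0,c["cx"]],[0,c["fy"],c["cy"]],[0,0,1]])
    p=cv2.undistortPoints(np.array([[[u,v]]],float),K,np.array(c["dist_coeffs"]))[0,0]
    d=c["pose"][:3,:3]@np.array([p[0],-p[1],-1]); return c["pose"][:3,3],d/np.linalg.norm(d)
def tri(r1,r2):
    A=np.stack([r1[1],-r2[1]],1); s=np.linalg.lstsq(A,r2[0]-r1[0],rcond=None)[0]
    a=r1[0]+s[0]*r1[1]; b=r2[0]+s[1]*r2[1]; return (a+b)/2,np.linalg.norm(a-b)
def plane(r,z): return r[0]+r[1]*(z-r[0][2])/r[1][2]
E
python3 - <<'E'
from h import *
from workcell import camera
T=camera("top");S=camera("scene")
tz=lambda x,y:ray(T,(x+.5)/5.8-.5+230,(y+.5)/5.8-.5+140)
sz=lambda x,y:ray(S,(x+.5)/5.2-.5+270,(y+.5)/5.2-.5+145)
np.set_printoptions(precision=4,suppress=True)
for n,a,b in[("L",(317,417),(345,162)),("R",(422,380),(287,217)),("stop",(198,455),(412,100)),("bar",(598,280),(205,313)),("farR",(607,28),(313,495)),("farL",(60,215),(632,182))]:
    print(n,*tri(tz(*a),sz(*b)))
C=[plane(tz(*p),z) for p,z in [((60,215),.086),((607,28),.086),((188,558),.05),((718,370),.05)]]
print(np.array(C))
q=np.array(C)[:,:2]; m=np.array([[.1,.16],[.1,-.16],[-.1,.16],[-.1,-.16]])
H=q-q.mean(0); th=np.arctan2((m[:,0]*H[:,1]-m[:,1]*H[:,0]).sum(),(m*H).sum()); print("centre",q.mean(0),"yaw",th)
Rz=R.from_euler('z',th).as_matrix()
o=np.r_[q.mean(0),0]
for n,a,b in[("L",(317,417),(345,162)),("R",(422,380),(287,217)),("stop",(198,455),(412,100)),("bar",(598,280),(205,313))]:
    print(n,"in console",Rz.T@(tri(tz(*a),sz(*b))[0]-o))
print("resid",(q-q.mean(0))@Rz[:2,:2]-m)
E
```

```text
L [0.5142 0.109  0.077 ] 0.0019643467262461076
R [0.5362 0.0539 0.0749] 0.0011034258410155414
stop [0.4917 0.1713 0.0832] 0.0007811336656242255
bar [ 0.5922 -0.0366  0.0901] 0.004493502647013788
farR [ 0.7336 -0.0407  0.0785] 0.0002453098692468537
farL [0.62   0.2532 0.0807] 0.0010129113430030216
[[ 0.6188  0.2516  0.086 ]
 [ 0.7315 -0.0403  0.086 ]
 [ 0.4384  0.179   0.05  ]
 [ 0.5495 -0.1073  0.05  ]]
centre [0.5845 0.0707] yaw 0.36877809344850976
L in console [-0.0519  0.061   0.077 ]
R in console [-0.0512  0.0017  0.0749]
stop in console [-0.0503  0.1272  0.0832]
bar in console [-0.0315 -0.1029  0.0901]
resid [[-0.0028 -0.0036]
 [-0.0029  0.0034]
 [ 0.0027 -0.0063]
 [ 0.0031  0.0066]]
```

```bash
cat >>h.py <<'E'
YAW=0.37
Rz=R.from_euler('z',YAW).as_matrix(); Rp=Rz@R.from_euler('y',-0.244).as_matrix() # panel axes: x up slope,y left,z normal
def toolR(sgn): # tool x = sgn*panel y, tool y=-normal
    x=sgn*Rp[:,1]; y=-Rp[:,2]; return np.stack([x,y,np.cross(x,y)],1)
def delta(s,pos,Rt):
    R0=R.from_quat(s["tcp_rot"]).as_matrix()
    return np.round(R.from_matrix(R0.T@Rt).as_rotvec(),4),np.round(R0.T@(pos-s["ee_pos"])*1000,1)
# midpoint of the two key tops
L=np.array([.5142,.109,.0806]);K=np.array([.5362,.0539,.0806]);MID=(L+K)/2
E
python3 - <<'E'
from h import *
from workcell import env
s=env.read_state();print(R.from_quat(s["tcp_rot"]).as_matrix().round(3))
for g in(1,-1):
    p=MID+Rp[:,2]*(.017+.08); print(g,p,delta(s,p,toolR(g)))
E
```

```text
[[ 0.332 -0.     0.943]
 [-0.943  0.001  0.332]
 [-0.001 -1.    -0.   ]]
1 [0.50335198 0.07297596 0.1747268 ] (array([-0.0047,  3.0874,  0.3786]), array([-526.3,   47.7,  499. ]))
-1 [0.50335198 0.07297596 0.1747268 ] (array([ 0.244 , -0.0311,  0.0031]), array([-526.3,   47.7,  499. ]))
```

Request:
{"name": "play_rows", "arguments": {"targets": [[0,0,0,-30,-50,28,0.5],[0,0,0,-60,-60,57,0.5],[0,0,0,-326,-60,310,0.5],[0,0,0,-326,-60,310,0.5],[0,0,0,-326,-60,310,0.5],[0,0,0,-326,-60,310,0.5],[0,0,0,-326,-60,310,0.5],[0,0,0,-326,-60,310,0.5],[0,0,0,-326,-60,310,0.5],[0,0,0,-326,-60,310,0.5]]}}

```text
t: 1.2
ee_pos: [0.3929, -0.1751, 0.2827]
tcp_rot: [-0.578, 0.407, -0.408, 0.578]
ft_force: [-0.4, -0.6, 0.0]
grip_width: 0.047
```

Request:
{"name": "play_rows", "arguments": {"targets": [[0,0,0,-30,0,28,0.5],[0,0,0,-60,0,57,0.5],[0.24,-0.03,0,-200,60,189,0.5],[0.244,-0.03,0,-200,60,189,0.5],[0.244,-0.03,0,-200,60,189,0.5],[0.244,-0.03,0,-200,60,189,0.5],[0.244,-0.03,0,-200,60,189,0.5],[0.244,-0.03,0,-200,60,189,0.5],[0.244,-0.03,0,-200,60,189,0.5],[0.244,-0.03,0,-200,60,189,0.5]]}}

```text
t: 2.2
ee_pos: [0.5035, 0.0712, 0.2228]
tcp_rot: [-0.508, 0.347, -0.447, 0.649]
ft_force: [-0.1, 0.6, -0.6]
grip_width: 0.047
```

```bash
python3 - <<'E'
from h import *
from workcell import env,camera
s=env.read_state();print(s["t"],s["ee_pos"],s["grip_width"],s["ft_force"],s["q"].round(2))
print(delta(s,MID+Rp[:,2]*(.017+.02),toolR(-1)))
c=camera("scene");b=c["color"][95:245,270:430]
cv2.imwrite("pics/s2.png",cv2.resize(b,None,fx=4,fy=4,interpolation=cv2.INTER_CUBIC))
E
```

```text
2.2 [0.50351475 0.07118626 0.22280878] 0.046970750007471807 [-0.07232212  0.61014307 -0.64257385] [ 0.41  0.11 -0.62  2.06  0.04  0.75 -1.43]
(array([-0.0002, -0.0022,  0.005 ]), array([ -2.2, 106.8, -11.2]))
```

View pics/s2.png

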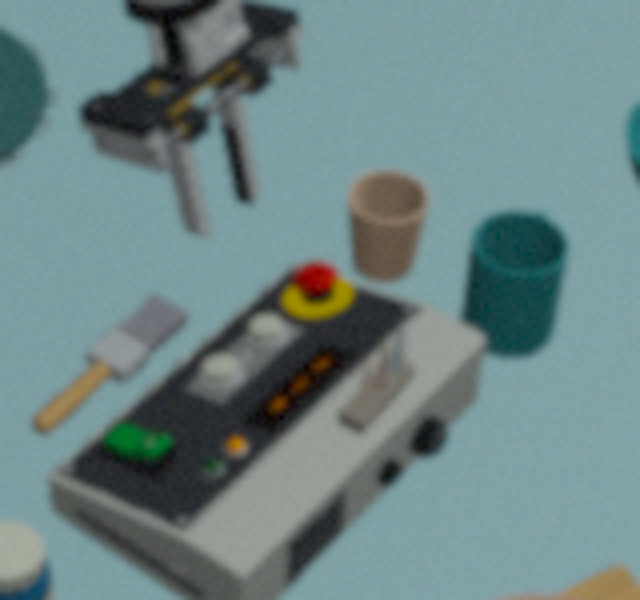

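Gripper stands above the console, fingers spaced like the keys; keys at (265,328),(220,367) in the crop, all clear. Descend to 20 mm above.

Request:
{"name": "play_rows", "arguments": {"targets": [[0,-0.002,0.005,-2,40,-6,0.5],[0,-0.002,0.005,-2,70,-11,0.5],[0,-0.002,0.005,-2,90,-11,0.5],[0,-0.002,0.005,-2,100,-11,0.5],[0,-0.002,0.005,-2,105,-11,0.5],[0,-0.002,0.005,-2,107,-11,0.5],[0,-0.002,0.005,-2,107,-11,0.5]]}}

```text
t: 2.95
ee_pos: [0.5174, 0.0793, 0.1166]
tcp_rot: [-0.508, 0.347, -0.445, 0.651]
ft_force: [0.1, -0.2, -0.4]
grip_width: 0.0467
```

```bash
python3 - <<'E'
from h import *
from workcell import env,camera
s=env.read_state();print(s["t"],s["ee_pos"],s["grip_width"],s["ft_force"])
print(delta(s,MID+Rp[:,2]*(.017),toolR(-1)))
c=camera("scene");b=c["color"][130:220,300:390]
b=cv2.resize(b,None,fx=6,fy=6,interpolation=cv2.INTER_CUBIC)
# expected fingertip centres in crop px
def proj(p):
    q=np.linalg.inv(c["pose"])@np.r_[p,1]; K=np.array([[c["fx"],0,c["cx"]],[0,c["fy"],c["cy"]],[0,0,1.]])
    return cv2.projectPoints(np.array([[q[0],-q[1],-q[2]]]),np.zeros(3),np.zeros(3),K,c["dist_coeffs"])[0].ravel()
R0=R.from_quat(s["tcp_rot"]).as_matrix()
for g in(-1,1):
    p=s["ee_pos"]+R0@[g*.02975,.017,0]; print("tip",p,(proj(p)-[300,130]+.5)*6)
cv2.imwrite("pics/s3.png",b)
E
```

```text
2.95 [0.51743991 0.07930566 0.11664634] 0.04668085708565493 [ 0.06709269 -0.24093856 -0.36682508]
(array([-0.0008,  0.0012, -0.0006]), array([ 0.8, 19.9, -1. ]))
tip [0.51048161 0.10852712 0.10016147] [217.16871243 243.37865582]
tip [0.53207295 0.05308288 0.10014476] [147.74541489 303.97349735]
```

View pics/s3.png

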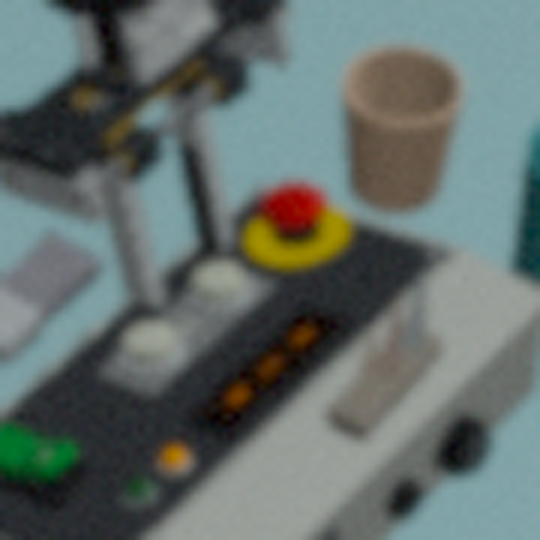

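Tips at (217,250) and (152,305), 30 px directly above the keys (217,278),(151,337): aligned. Descend gradually, watching force.

Request:
{"name": "play_rows", "arguments": {"targets": [[0,0,0,1,8,-1,0.5],[0,0,0,1,13,-1,0.5],[0,0,0,1,16,-1,0.5],[0,0,0,1,18,-1,0.5],[0,0,0,1,19,-1,0.5],[0,0,0,1,20,-1,0.5],[0,0,0,1,21,-1,0.5],[0,0,0,1,21,-1,0.5]]}}

```text
t: 3.8
ee_pos: [0.5212, 0.0801, 0.0953]
tcp_rot: [-0.508, 0.348, -0.444, 0.651]
ft_force: [-4.3, 0.5, 4.0]
grip_width: 0.0473
```

Request:
{"name": "play_rows", "arguments": {"targets": [[0,0,0,0,1,0,0.5],[0,0,0,0,2,0,0.5],[0,0,0,0,2,0,0.5]]}}

```text
t: 4.1
ee_pos: [0.5217, 0.0803, 0.0934]
tcp_rot: [-0.508, 0.348, -0.444, 0.651]
ft_force: [-5.2, -0.3, 6.4]
grip_width: 0.0473
```

```bash
python3 - <<'E'
from h import *
from workcell import env
s=env.read_state();print(s["ee_pos"],s["ft_force"],s["ft_torque"],Rp.T@s["ft_force"],delta(s,MID+Rp[:,2]*(.017),toolR(-1)))
E
```

```text
[0.5216708  0.08030271 0.09336338] [-5.15900318 -0.29602086  6.36031434] [0.08955083 1.07686688 0.07249516] [-3.23471983  1.58958682  7.35977867] (array([ 0.0002,  0.0015, -0.0012]), array([ 0.2, -3.7,  0.5]))
```

Request:
{"name": "play_rows", "arguments": {"targets": [[0,0,0,0,1,0,0.5],[0,0,0,0,2,0,0.5],[0,0,0,0,2.5,0,0.5],[0,0,0,0,3,0,0.5],[0,0,0,0,3,0,0.5]]}}

```text
t: 4.6
ee_pos: [0.5223, 0.0805, 0.0912]
tcp_rot: [-0.508, 0.347, -0.445, 0.65]
ft_force: [-17.4, -2.4, 29.3]
grip_width: 0.0469
```

```bash
python3 - <<'E'
from h import *
from workcell import env
s=env.read_state();print(s["ee_pos"],s["ft_force"],s["ft_torque"],Rp.T@s["ft_force"],delta(s,MID+Rp[:,2]*(.017),toolR(-1)))
E
```

```text
[0.52227715 0.08051224 0.09117638] [-17.44940313  -2.36750913  29.34209373] [-0.09790751  2.59515414  0.20250746] [-9.52879907  4.10267995 32.61004813] (array([ 0.0002,  0.0018, -0.0005]), array([ 0.2, -6. ,  0.4]))
```

Request:
{"name": "play_rows", "arguments": {"targets": [[0,0,0,0,-0.4,0,0.5],[0,0,0,0,-0.4,0,0.5],[0,0,0,0,-0.4,0,0.5],[0,0,0,0,-0.4,0,0.5],[0,0,0,0,-0.4,0,0.5],[0,0,0,0,-0.4,0,0.5],[0,0,0,0,-0.4,0,0.5],[0,0,0,0,-0.4,0,0.5],[0,0,0,0,-0.4,0,0.5],[0,0,0,0,-0.4,0,0.5]]}}

```text
t: 5.6
ee_pos: [0.5222, 0.0805, 0.0913]
tcp_rot: [-0.508, 0.348, -0.444, 0.651]
ft_force: [-11.4, -1.2, 21.5]
grip_width: 0.0473
```

Request:
{"name": "play_rows", "arguments": {"targets": [[0,0,0,0,0,0,0.5],[0,0,0,0,0,0,0.5],[0,0,0,0,0,0,0.5],[0,0,0,0,0,0,0.5],[0,0,0,0,0,0,0.5],[0,0,0,0,0,0,0.5],[0,0,0,0,0,0,0.5],[0,0,0,0,0,0,0.5],[0,0,0,0,0,0,0.5],[0,0,0,0,0,0,0.5]]}}

```text
t: 6.6
ee_pos: [0.5222, 0.0805, 0.0913]
tcp_rot: [-0.508, 0.348, -0.444, 0.651]
ft_force: [-11.3, -2.1, 19.9]
grip_width: 0.0468
```

Request:
{"name": "play_rows", "arguments": {"targets": [[0,0,0,0,0,0,0.5],[0,0,0,0,0,0,0.5],[0,0,0,0,0,0,0.5],[0,0,0,0,0,0,0.5],[0,0,0,0,0,0,0.5],[0,0,0,0,0,0,0.5],[0,0,0,0,0,0,0.5],[0,0,0,0,0,0,0.5],[0,0,0,0,0,0,0.5],[0,0,0,0,0,0,0.5]]}}

```text
t: 7.6
ee_pos: [0.5222, 0.0805, 0.0913]
tcp_rot: [-0.508, 0.348, -0.444, 0.651]
ft_force: [-12.5, -1.5, 21.0]
grip_width: 0.0469
```

Request:
{"name": "play_rows", "arguments": {"targets": [[0,0,0,0,0,0,0.5],[0,0,0,0,0,0,0.5],[0,0,0,0,0,0,0.5],[0,0,0,0,0,0,0.5],[0,0,0,0,0,0,0.5],[0,0,0,0,0,0,0.5],[0,0,0,0,0,0,0.5],[0,0,0,0,0,0,0.5]]}}

```text
t: 8.4
ee_pos: [0.5222, 0.0805, 0.0913]
tcp_rot: [-0.508, 0.348, -0.444, 0.651]
ft_force: [-12.3, -1.5, 21.6]
grip_width: 0.0469
```

```bash
python3 - <<'E'
from h import *
from workcell import env,camera
s=env.read_state();print(s["t"],s["ee_pos"],Rp.T@s["ft_force"],Rp.T@s["ft_torque"])
b=[camera("scene")["color"][150:220,300:390],camera("top")["color"][165:235,245:355]]
b=[cv2.resize(x,(0,0),fx=4.0,fy=4.0,interpolation=cv2.INTER_CUBIC) for x in b]
cv2.imwrite("pics/s4.png",np.hstack(b))
E
```

```text
8.4 [0.52217007 0.08046828 0.09132866] [-6.40465401  3.02776602 23.89527154] [0.72835001 1.88145702 0.05341953]
```

View pics/s4.png

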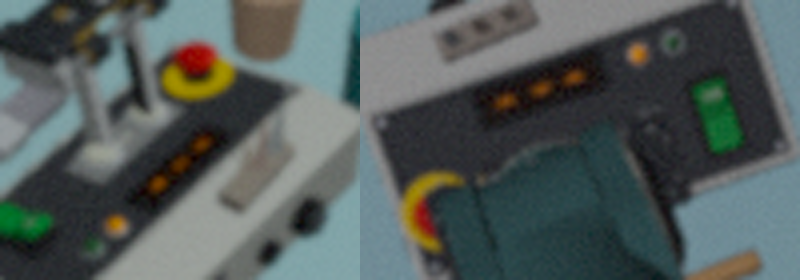

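Both fingertips rest on the keys with the keys visibly down, stop button untouched; held for over 3.8 s at ~24 N. Lift, and measure the rocker.

Request:
{"name": "play_rows", "arguments": {"targets": [[0,0,0,0,-4,0,0.5],[0,0,0,0,-10,0,0.5],[0,0,0,0,-25,0,0.5],[0,0,0,0,-50,0,0.5],[0,0,0,0,-60,0,1],[0,0,0,0,-60,0,1],[0,0,0,0,-60,0,1]]}}

```text
t: 9.2
ee_pos: [0.5089, 0.0748, 0.1487]
tcp_rot: [-0.508, 0.348, -0.445, 0.65]
ft_force: [-1.2, 0.3, -0.7]
grip_width: 0.0263
```

```bash
python3 - <<'E'
from h import *
from workcell import env,camera
np.set_printoptions(precision=4,suppress=True)
s=env.read_state();print(s["t"],s["ee_pos"],s["ft_force"],s["grip_width"])
T=camera("top");S=camera("scene")
def green(c,x0,y0,x1,y1):
    f=6; b=cv2.resize(c["color"][y0:y1,x0:x1],None,fx=f,fy=f,interpolation=cv2.INTER_CUBIC)
    h=cv2.cvtColor(b,cv2.COLOR_BGR2HSV); m=cv2.inRange(h,(45,90,50),(80,255,255))
    m=cv2.morphologyEx(m,cv2.MORPH_CLOSE,np.ones((15,15)))
    k=max(cv2.findContours(m,0,1)[0],key=cv2.contourArea)
    bx=cv2.boxPoints(cv2.minAreaRect(k)); return [((x+.5)/f-.5+x0,(y+.5)/f-.5+y0) for x,y in bx],bx
P0=MID-Rp[:,2]*.018 # panel point below key midpoint
def onpanel(r,h):
    n=Rp[:,2];o=P0+h*n; return Rp.T@(r[0]+r[1]*(((o-r[0])@n)/(r[1]@n))-P0)
bt,_=green(T,315,170,355,220)
bt=np.array(bt); print(bt.round(1))
for p in bt: print("h16",onpanel(ray(T,*p),.016)*1e3,"h25",onpanel(ray(T,*p),.025)*1e3)
pic=cv2.resize(S["color"][170:230,280:370],None,fx=7,fy=7,interpolation=cv2.INTER_CUBIC);cv2.imwrite("pics/s5.png",pic)
bs,_=green(S,285,190,325,225); print(np.round((np.array(bs)-[280,170]+.5)*7))
for p in bs: print("S h16",onpanel(ray(S,*p),.016)*1e3,"h25",onpanel(ray(S,*p),.025)*1e3)
E
```

```text
9.2 [0.5089 0.0748 0.1487] [-1.2022  0.2834 -0.7183] 0.02626399088314529
[[326.7 186. ]
 [335.7 183.1]
 [341.5 201.1]
 [332.4 203.9]]
h16 [  31.0648 -120.7023   16.    ] h25 [  31.9436 -120.0271   25.    ]
h16 [  30.2111 -150.3661   16.    ] h25 [  31.0962 -149.4719   25.    ]
h16 [ -29.3428 -149.2676   16.    ] h25 [ -28.0179 -148.3815   25.    ]
h16 [ -28.3903 -119.4422   16.    ] h25 [ -27.0724 -118.7764   25.    ]
[[105. 262.]
 [122. 200.]
 [241. 233.]
 [224. 295.]]
S h16 [ -18.3266 -158.1104   16.    ] h25 [  -9.1359 -164.8381   25.    ]
S h16 [ -41.3418 -122.0718   16.    ] h25 [ -31.9218 -129.1586   25.    ]
S h16 [  24.8306 -113.2217   16.    ] h25 [  33.5912 -120.3967   25.    ]
S h16 [  45.9088 -148.5955   16.    ] h25 [  54.4594 -155.418    25.    ]
```

View pics/s5.png

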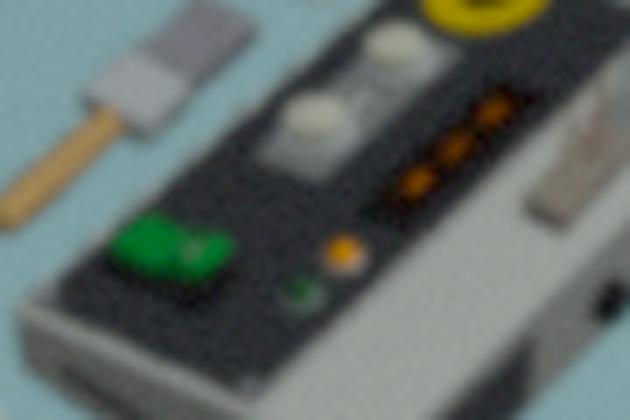

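Both keys are up again (scene crop (395,42),(317,118)); rocker at (170,250), far half raised; lamps at (345,250),(303,290). Rocker centre from top view: ~(+1,−135) mm in panel axes from key midpoint, length/width consistent with 54×24 plus blur.

```bash
python3 - <<'E'
from h import *
from workcell import env
s=env.read_state()
for h in(.045,.016): print(delta(s,MID-Rp[:,2]*.018+Rp@[.019,-.135,h+.017],toolR(-1)))
E
```

```text
(array([ 0.001 ,  0.0012, -0.0016]), array([135.2,  25.7,  19.7]))
(array([ 0.001 ,  0.0012, -0.0016]), array([135.2,  54.7,  19.8]))
```

Request:
{"name": "play_rows", "arguments": {"targets": [[0,0,0,40,0,6,1],[0,0,0,80,0,12,1],[0,0,0,115,8,20,1],[0,0,0,130,16,20,1],[0,0,0,135,22,20,1],[0,0,0,135,26,20,1],[0,0,0,135,26,20,1],[0,0,0,135,26,20,1]]}}

```text
t: 10.1
ee_pos: [0.5814, -0.0399, 0.1287]
tcp_rot: [-0.509, 0.347, -0.444, 0.651]
ft_force: [1.1, -0.9, 0.9]
grip_width: 0.0003
```

```bash
python3 - <<'E'
from h import *
from workcell import env,camera
s=env.read_state();print(s["t"],s["ee_pos"],s["ft_force"],s["grip_width"])
print(delta(s,MID-Rp[:,2]*.018+Rp@[.019,-.135,.016+.017],toolR(-1)))
S=camera("scene")
cv2.imwrite("pics/s6.png",cv2.resize(S["color"][150:230,270:370],None,fx=6,fy=6,interpolation=cv2.INTER_CUBIC))
E
```

```text
10.1 [ 0.58143527 -0.0398922   0.12874701] [ 1.07919102 -0.89183541  0.89465042] 0.00027755349484574786
(array([ 0.0001,  0.0032, -0.0017]), array([ 1.6, 29.7, -0.9]))
```

View pics/s6.png

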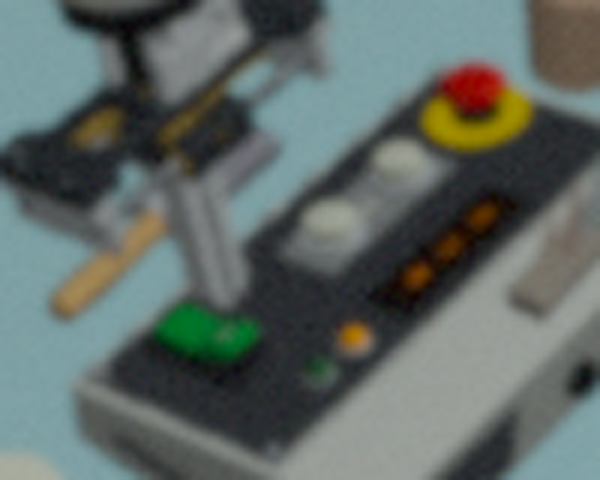

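Tip at (222,300), straight above the far half's white bar (228,333). Press down.

Request:
{"name": "play_rows", "arguments": {"targets": [[0,0,0,1,8,-1,1],[0,0,0,1,14,-1,1],[0,0,0,1,18,-1,1],[0,0,0,1,21,-1,1],[0,0,0,1,24,-1,1],[0,0,0,1,26,-1,1],[0,0,0,1,28,-1,1],[0,0,0,1,29,-1,1],[0,0,0,1,29.5,-1,1],[0,0,0,1,29.5,-1,1]]}}

```text
t: 11.15
ee_pos: [0.5879, -0.04, 0.1]
tcp_rot: [-0.508, 0.348, -0.444, 0.651]
ft_force: [-2.5, 0.3, 7.6]
grip_width: 0.0002
```

```bash
python3 - <<'E'
from h import *
from workcell import env
s=env.read_state();print(s["t"],s["ee_pos"],Rp.T@s["ft_force"],delta(s,MID-Rp[:,2]*.018+Rp@[.019,-.135,.016+.017],toolR(-1)))
E
```

```text
11.15 [ 0.58794053 -0.04001614  0.10001303] [-0.30956219  1.17061131  7.92974993] (array([-0.    ,  0.0014, -0.0009]), array([-0.9,  0.3,  0.2]))
```

Request:
{"name": "play_rows", "arguments": {"targets": [[0,0,0,0,0.4,0,1],[0,0,0,0,0.7,0,1],[0,0,0,0,0.7,0,1],[0,0,0,0,0.7,0,1]]}}

```text
t: 11.55
ee_pos: [0.5881, -0.04, 0.0998]
tcp_rot: [-0.508, 0.348, -0.445, 0.651]
ft_force: [-9.1, -0.6, 19.7]
grip_width: 0.0005
```

Stiff stop reached. Draw clear and check.

Request:
{"name": "play_rows", "arguments": {"targets": [[0,0,0,0,-5,0,1],[0,0,0,0,-25,0,1],[0,0,0,0,-65,0,1],[0,0,0,0,-110,0,1],[0,0,0,0,-120,-30,1],[0,0,0,0,-120,-60,1],[0,0,0,0,-120,-80,1],[0,0,0,0,-120,-80,1]]}}

```text
t: 12.35
ee_pos: [0.4864, -0.08, 0.1956]
tcp_rot: [-0.509, 0.349, -0.445, 0.65]
ft_force: [0.3, 0.3, 0.3]
grip_width: 0.0004
```

```bash
python3 - <<'E'
from h import *
from workcell import env,camera
s=env.read_state();print(s["t"],s["ee_pos"],s["ft_force"])
S=camera("scene")["color"];T=camera("top")["color"]
b=[cv2.resize(S[145:245,270:405],None,fx=3,fy=3,interpolation=cv2.INTER_CUBIC),cv2.resize(T[145:245,230:365],None,fx=2.9,fy=3,interpolation=cv2.INTER_CUBIC)]
cv2.imwrite("pics/s7.png",np.hstack(b))
d=cv2.absdiff(S,cv2.imread("pics/scene0.png")).max(2);ys,xs=np.where(cv2.medianBlur(d,5)>40);print("changed px",len(xs),[(xs[(ys>120)].min(),xs[ys>120].max())])
E
```

```text
12.35 [ 0.48643563 -0.07997813  0.19556881] [0.29572564 0.32826414 0.2765182 ]
changed px 12582 [(np.int64(33), np.int64(310))]
```

View pics/s7.png

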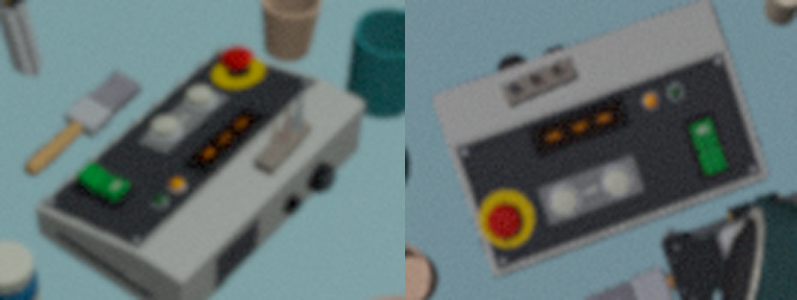

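The rocker's near half is now raised and its far half flat, both keys are up, and the stop button and bystanders look as before. One more second to confirm it stays.

Request:
{"name": "play_rows", "arguments": {"targets": [[0,0,0,0,0,0,1],[0,0,0,0,0,0,1],[0,0,0,0,0,0,1],[0,0,0,0,0,0,1],[0,0,0,0,0,0,1],[0,0,0,0,0,0,1],[0,0,0,0,0,0,1],[0,0,0,0,0,0,1],[0,0,0,0,0,0,1],[0,0,0,0,0,0,1]]}}

```text
t: 13.45
ee_pos: [0.4887, -0.0787, 0.1962]
tcp_rot: [-0.508, 0.348, -0.444, 0.651]
ft_force: [0.2, -1.2, 0.2]
grip_width: 0.0001
```

```bash
python3 - <<'E'
from h import *
from workcell import camera,workorder
S=camera("scene")["color"]; now=S[195:220,290:318].astype(float)
old=cv2.imread("pics/scene0.png")[195:220,290:318]
last=cv2.resize(cv2.imread("pics/s7.png")[:,:405],(135,100),interpolation=cv2.INTER_AREA)[50:75,20:48]
a,b=abs(now-last).mean(),abs(now-old).mean();print("vs 1s ago",a,"vs start",b)
if a<b*.8: print(workorder.close_job())
E
```

```text
vs 1s ago 2.6504761904761907 vs start 5.6847619047619045
the job is handed in; nothing more can be done
None
```

The reset and switch-on sequence is done and the job is handed in, at about 13.5 s on the robot's clock.

- **Reset keys:** I pressed both keys together with one fingertip on each. They were held against a hard stop for about 3.8 s, at 24–32 N in total. The torque reading suggested both keys carried a fair share of that, but I had no direct reading of key travel. Both keys came back up after the lift.
- **Rocker:** I pressed the far half with the closed fingertips until it hit a stiff stop at about 20 N, level with the height given for on. I then drew clear.

**Last checks:**
- The pictures show the rocker's near half raised and its far half flat. It was unchanged one second later.
- The force reading on the tool is back to about zero.
- The stop button, brush, cones, cup and mug looked unmoved; that is a check by eye only. The other bystanders were mostly outside the final crops.

**Checks that did not settle or disagreed:**
- The panel lamps showed no visible change, so they do not confirm that the interlock let go.
- The first two-camera height readings came out 4–6 mm low. I used the given console geometry instead, and the contact forces agreed with it.

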